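Thread the seal spacers onto the assembly post

TASK

Stack the evaporator's seal spacers on the upright steel post: thread the big, thick blue ring over the post first so that it lies flat on the post's foot, then the small, thin blue ring so that it lies flat on top of the big one. Lower each ring over the post before letting go of it, and leave the black rubber ring where it lies.

Things in the scene. Friction and masses are not known exactly. Their poses are not given: they have to be found in the camera images.
- post_foot (a point): The fixed assembly post: a grey steel pin, 14 mm in diameter with a tapered tip, standing upright in the middle of a round aluminium foot of 74 mm diameter on a dark steel disc of 88 mm diameter. This point lies on the pin's axis on the flat upper face of the foot, 12 mm above the table; z points up along the pin, whose tip is 45 mm above this point. The stand is fixed to the table; it is at a different place each time.
- big_ring_center (a point): The big spacer: a loose plain blue plastic ring lying flat on the table, outside diameter 60 mm, bore 34 mm, 25 mm thick, about 90 g. This point is its centre, half-way up (12.5 mm above its underside); z is the ring's axis.
- small_ring_center (a point): The small spacer: a loose plain blue plastic ring lying flat on the table, outside diameter 48 mm, bore 34 mm, 16 mm thick, about 30 g. This point is its centre, half-way up (8 mm above its underside); z is the ring's axis.
- black_ring_center (a point): A black rubber ring lying flat on the table that is not part of this stack: outside diameter 56 mm, bore 34 mm, 20 mm thick. This point is its centre, half-way up; z is the ring's axis.
Things that resemble listed ones, but are neither listed nor needed, are in the scene too. Leave any purple or red look-alike of the part that bears post_foot alone.

How it is judged:
On the way, in this order (a step that is already met when the one before it is completed fails the run):
1. the big blue ring lies flat on the post's foot with the post through it (horizontal distance between big_ring_center and post_foot below 0.0125 m and z of big_ring_center in the frame of post_foot between 0.008 and 0.017 m and angle between the z axis of big_ring_center and the z axis of post_foot, either way round below 0.17 rad), for 0.2 s.
2. the small blue ring lies flat on the big one with the post through it (all of step 1 and horizontal distance between small_ring_center and post_foot below 0.0125 m and z of small_ring_center in the frame of post_foot between 0.028 and 0.038 m and angle between the z axis of small_ring_center and the z axis of post_foot, either way round below 0.17 rad), for 0.2 s.
At the end, for the whole second after the job is handed in: Both blue rings are on the post and at rest: the big one lies flat on the foot (its centre 8 to 17 mm above the foot's face), the small one flat on top of it (its centre 28 to 38 mm above the foot's face), each within 12.5 mm of the pin's axis and within about 10 degrees of level (all of step 2 and linear speed of each of big_ring, small_ring below 0.02 m/s); the robot touches nothing.
It fails at once if the black ring is moved more than 30 mm (distance of black_ring_center from where it was at the start of the episode above 0.03 m).
It fails at once if the big blue ring is let go in the air, more than about 30 mm above where it would meet the post's tip (z of big_ring_center in the frame of post_foot above 0.088 m and contact force between the fingers and big_ring below 0.05 N).
It fails at once if the small blue ring is let go in the air, more than about 30 mm above where it would meet the post's tip (z of small_ring_center in the frame of post_foot above 0.083 m and contact force between the fingers and small_ring below 0.05 N).
It also fails if it takes over 54 s, if anything falls off the work surface, if the arm or the gripper's body presses on something with over 40 N, if the wrist force passes 120 N, or if a joint passes its speed limit or range.

ROBOT

A 6-joint arm with a two-finger parallel gripper is mounted at the origin on the work surface. World frame = base frame: x ahead of the robot, y to its left, z up, the work surface at z = 0. Lengths are in m, angles in rad, forces in N, time in s.
With the tool pointing down it reaches from about 0.225 to 0.875 m from the base axis. Payload 3.4 kg.
Tool frame: the origin (TCP) lies at the very end of the fingers, on their centre line; the grasp point (between the pads) lies 19 mm behind it; z points along the fingers, y is the direction in which the jaws open and shut (so a half turn about z gives the same grasp; the last joint's range is limited). The gripper opens to 85 mm and grips with 20 to 120 N. Pads are 22 mm wide; open, the fingers measure 114 mm over their backs; the gripper's body (76 mm by 85 mm) begins 54 mm behind the grasp point. The pads swing forward as they close: fully open they stand 13 mm farther back than shut.
Start: joints at [-1.24, 0.276, 1.505, -0, 1.361, -0.121], TCP at [0.251, -0.517, 0.197] pointing down, gripper open.
Joint ranges: [-2.89, 2.89], [-0.75, 2.08], [0.22, 2.7], [-1.18, 4.32], [0.11, 2.71], [-2.7, 2.7]. Speed limits (rad/s): [2.57, 2.57, 3.14, 3.14, 3.14, 3.14].

INTERFACE

Orientations are given as a unit quaternion [w, x, y, z].
In Python, from rig import telemetry, optics, order gives the robot as it stands.
- The arm moves only by the shell command python3 -m creep 'ROWS' [FORCE]. ROWS is a JSON object of lists of equal length, an entry for each row: "slide": the shift along the world's x, y, z normalised to -1 to 1, where 1 is 0.15 m, a list of three; "twist": the turn, a rotation vector about the world's x, y, z normalised to -1 to 1, where 1 is 360 degrees, a list of three; "fingers": the gripper's target within -1 to 1 (fully open at 1, half-way at 0, shut at -1). A call has 1 to 20 rows; each row is the pose to reach, as a shift and turn from the pose commanded when the call began, turning the shorter way round; what a row does not reach only later rows make up. A row lasts 1/10 s, in which the tool goes at most 50 mm and 8.59 degrees, less where a joint would pass 70% of its speed; a pose out of reach is approached as far as the arm can. A call with a number of a shift or a turn outside -1 to 1 is refused whole. A call with a gripper value outside its range is refused whole. The fingers move at their own pace and stop on an object; FORCE is the grip in N (left out, the last holds). Time passes only in rows, so rows that repeat a pose let the fingers close. It gives the time, the measured TCP pose, the force and the opening at its end, in the units of the state.
- telemetry.get_state(): the state, without advancing time (a new reading comes with each control period).
- optics.get_image(name): name is "scene" or "top"; returns a dict with "img" (384x512x3 uint8, blue, green, red), "depth" (384x512 float32, m along the optical axis (not along the pixel's ray), 0 where there is no reading), "fovy" (degrees; the focal length in pixels is half the picture's height over the tangent of half this angle, whatever the lens; pixels are square), "cx", "cy" (the principal point, pixels), "world_from_camera" (4x4, takes a point from camera to world coordinates). Camera axes: x right, y down, z forward; pixel columns grow to the right and rows downward; lengths in m; the calibration is good to about 2 mm. A picture is of the moment at which its call begins.
- order.sign_off(): hands the job in, once; it reports no verdict.
The state is a dict: "clock": time; "qpos": joint angles; "qd": joint speeds; "effort": joint torques, N m; "position": TCP position; "ee_rot": TCP orientation; "contact_force": force on the tool from outside, world axes, zero at the start; "moment": the same for the moment, N m; "width": finger opening in m.
Only numpy, scipy, OpenCV 4.12 (cv2) and the standard library are available. Lean on these libraries where they do the work, as an engineer would, in place of code of your own. Each camera call takes 0.05 s, during which the arm holds its last target.

## Working session

There is one attempt and no reset: what is moved stays moved. The work goes in short steps, Python scripts to look and compute and a shell command to move; the robot and the scene stay as the last step left them, time stands still between calls to the robot, and variables do not carry over. Pictures are saved under pics/ and viewed, and the job is handed in when it is done.

```bash
mkdir -p pics; cat > h.py <<'E'
import numpy as np,cv2
from rig import telemetry, optics, order
def grab(n,tag):
    d=optics.get_image(n); cv2.imwrite(f'pics/{tag}.png',d['img']); np.savez(f'pics/{tag}.npz',**{k:np.array(v) for k,v in d.items()}); return d
def world(d,u,v,z=None):
    h,w=d['img'].shape[:2]; f=h/2/np.tan(np.radians(float(d['fovy']))/2)
    T=np.array(d['world_from_camera']); r=np.array([(u-d['cx'])/f,(v-d['cy'])/f,1.])
    if z is None: s=d['depth'][int(round(v)),int(round(u))]
    else: s=(z-T[2,3])/(T[:3,:3]@r)[2]
    return T[:3,:3]@(r*s)+T[:3,3]
E
python3 - <<'E'
from h import *
print(telemetry.get_state())
for n in('top','scene'):
    d=grab(n,n+'0'); print(d['fovy'],d['cx'],d['cy'],d['world_from_camera'])
E
```

```text
{'clock': 0.0, 'qpos': array([-1.24002379e+00,  2.76603348e-01,  1.50613192e+00,  2.75771994e-05,
        1.36067012e+00, -1.21009519e-01]), 'qd': array([ 0.00057852,  0.00203504,  0.00046669,  0.00024582, -0.00158957,
        0.00049699]), 'effort': array([ 2.51268775e-04, -4.16775548e+01, -2.45810366e+01, -8.21627327e-05,
        1.07971145e-02,  1.43185747e-05]), 'position': array([ 0.25083891, -0.51676158,  0.19653547]), 'ee_rot': array([-9.02797314e-04,  9.74595172e-01,  2.23971937e-01, -8.14782703e-05]), 'contact_force': array([0.16307174, 0.6225431 , 0.32899519]), 'moment': array([0.0217579 , 0.02935496, 0.01090579]), 'width': 0.08560349370728552}
50.479832547616404 258.6989147586024 194.34021280499377 [[ 0.00441331 -0.98891504  0.14841684  0.36251619]
 [-0.99912424 -0.0105362  -0.04049384  0.01610577]
 [ 0.04160872 -0.14810815 -0.98809549  0.84767827]
 [ 0.          0.          0.          1.        ]]
53.96513112852134 253.9529857452313 189.85856128678648 [[-0.87231962  0.33589299 -0.35529477  0.74148729]
 [ 0.48885472  0.58591822 -0.64631332  0.46640962]
 [-0.00891844 -0.73747931 -0.67531083  0.54045116]
 [ 0.          0.          0.          1.        ]]
```

View pics/top0.png

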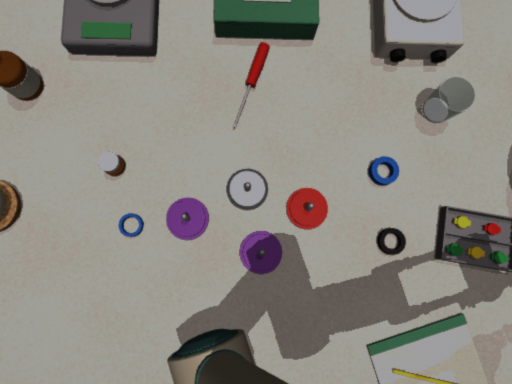

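View pics/scene0.png

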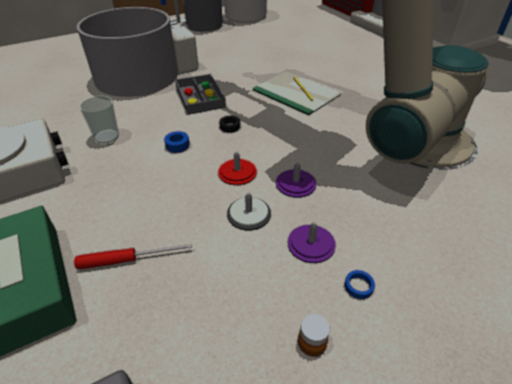

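Top view: four post stands are candidates, at white/aluminium (247,188), purple (187,218), purple (261,252) and red (307,208). Rings are at thick blue (384,171), thin blue (131,225) and black (391,241). I choose the aluminium post, and the right-hand blue ring as the big one. Next I check these choices in close crops.

```bash
python3 - <<'E'
from h import *
d=np.load('pics/top0.npz'); im=d['img']
tiles=[]
for (u,v) in [(247,188),(384,171),(131,225)]:
    tiles.append(cv2.resize(im[v-28:v+28,u-28:u+28],(264,264),interpolation=cv2.INTER_NEAREST))
cv2.imwrite('pics/crop0.png',np.hstack(tiles))
hsv=cv2.cvtColor(im,cv2.COLOR_BGR2HSV)
m=cv2.inRange(hsv,(100,120,40),(122,255,255))
n,l,s,c=cv2.connectedComponentsWithStats(m)
for i in range(1,n):
    if s[i][4]>60:
        print(s[i],c[i])
        u,v=c[i]
        mm=(l==i)
        ys,xs=np.nonzero(mm)
        z=np.array([world(d,x,y) for x,y in zip(xs,ys)])
        top=np.percentile(z[:,2],90); k=abs(z[:,2]-np.median(z[:,2]))<.004
        P=z[k]; e=(cv2.minEnclosingCircle((P[:,:2]*1000).astype(np.float32)))
        print('medz',np.median(z[:,2]),'mean',P.mean(0),e)
# pts around white post
pts=np.array([world(d,u,v) for v in range(160,216) for u in range(220,276)])
for lo,hi in [(.004,.009),(.009,.016),(.02,.045),(.045,.07)]:
    k=(pts[:,2]>lo)&(pts[:,2]<hi); P=pts[k]
    if len(P)>3: print(lo,hi,len(P),P.mean(0),cv2.minEnclosingCircle((P[:,:2]*1000).astype(np.float32)))
E
```

```text
[369 157  30  28 465] [383.95483871 170.28387097]
medz 0.024816182028823186 mean [ 0.54030902 -0.28023622  0.02492814] ((540.8240356445312, -281.03887939453125), 29.932039260864258)
[119 214  24  22 208] [130.42788462 224.46153846]
medz 0.015653635408028166 mean [0.42344868 0.24096854 0.01579952] ((423.4149475097656, 241.23146057128906), 23.222890853881836)
0.004 0.009 357 [0.49692569 0.00718664 0.00616801] ((499.8713684082031, 6.2623748779296875), 66.61859893798828)
0.009 0.016 924 [0.50014936 0.0067346  0.0121434 ] ((499.919677734375, 9.025653839111328), 41.81865692138672)
0.02 0.045 12 [0.49504694 0.00734084 0.03404073] ((497.54986572265625, 6.486413478851318), 6.1364545822143555)
0.045 0.07 39 [0.49956214 0.00678126 0.05263747] ((500.561279296875, 6.65755558013916), 6.887532711029053)
```

View pics/crop0.png

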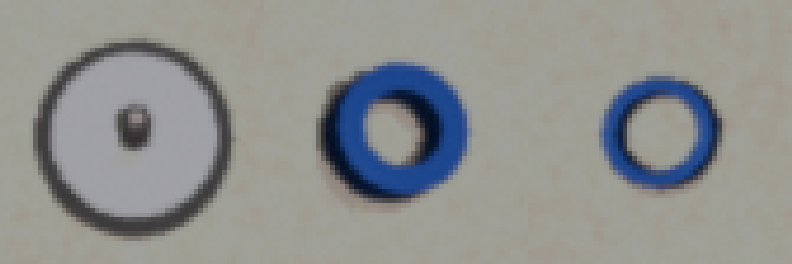

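The crops confirm it. The plain aluminium foot with a dark rim is the post at world (0.500, 0.007), and the thick ring has its top at 25 mm. The thin ring has its top at 16 mm. The neighbouring stands lie at about 116°, 192° and 252° from the post, so I turn the jaws +40° to a -24° axis that clears them.

```bash
python3 -m creep '{"slide":[[0.12,0.1,0],[0.24,0.2,0],[0.36,0.3,0],[0.48,0.4,0],[0.6,0.5,0],[0.72,0.6,0],[0.84,0.7,0],[0.97,0.787,0],[0.97,0.787,0],[0.97,0.787,0]],"twist":[[0,0,0.015],[0,0,0.03],[0,0,0.045],[0,0,0.06],[0,0,0.075],[0,0,0.09],[0,0,0.1],[0,0,0.111],[0,0,0.111],[0,0,0.111]],"fingers":[1,1,1,1,1,1,1,1,1,1]}' 40
python3 -m creep '{"slide":[[0.12,0.1,-0.1],[0.24,0.2,-0.2],[0.36,0.3,-0.3],[0.48,0.4,-0.4],[0.6,0.5,-0.5],[0.72,0.6,-0.6],[0.84,0.7,-0.7],[0.961,0.788,-0.75],[0.961,0.788,-0.75],[0.961,0.788,-0.75]],"twist":[[0,0,0],[0,0,0],[0,0,0],[0,0,0],[0,0,0],[0,0,0],[0,0,0],[0,0,0],[0,0,0],[0,0,0]],"fingers":[1,1,1,1,1,1,1,1,1,1]}'
python3 - <<'E'
from h import *
d=grab('scene','scene1'); im=d['img'][60:220,90:310]; cv2.imwrite('pics/c1.png',cv2.resize(im,None,fx=3.5,fy=3.5))
s=telemetry.get_state(); print(s['position'],s['clock'],s['qpos'])
from scipy.spatial.transform import Rotation as R
q=s['ee_rot']; print(R.from_quat([q[1],q[2],q[3],q[0]]).as_matrix())
E
```

```text
clock: 1.1
position: [0.3963, -0.3991, 0.197]
ee_rot: [-0.0, 0.839, 0.544, -0.0]
contact_force: [-0.1, -0.5, 0.6]
width: 0.0852
clock: 2.1
position: [0.54, -0.2819, 0.0846]
ee_rot: [-0.0, 0.839, 0.543, -0.001]
contact_force: [0.0, -0.1, -0.3]
width: 0.0855
[ 0.53986082 -0.28220115  0.08503404] 2.15 [-5.95192783e-01  4.05926426e-01  1.59892738e+00 -1.08182943e-03
  1.13686543e+00 -1.72282887e-01]
[[ 4.10000536e-01  9.12085046e-01 -6.54964930e-04]
 [ 9.12084792e-01 -4.10000954e-01 -7.41929006e-04]
 [-9.45238598e-04 -2.93192262e-04 -9.99999510e-01]]
```

View pics/c1.png

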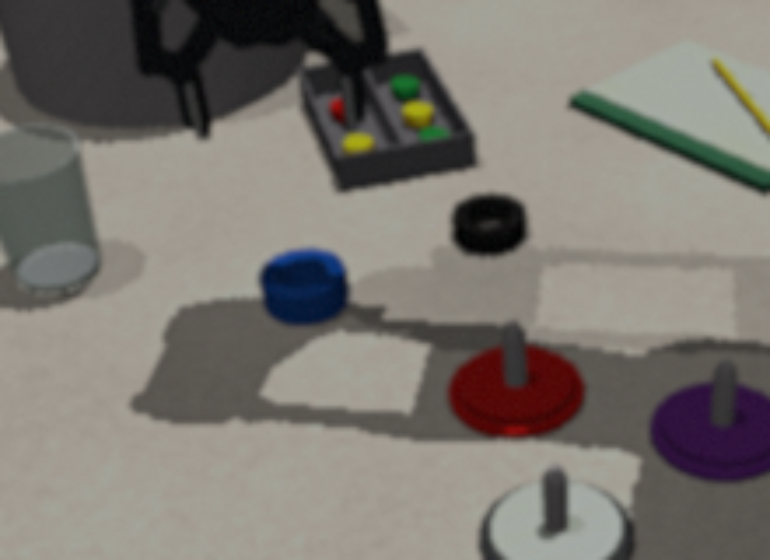

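The open jaws are above the big ring (ring at about (303,285) in the enlarged crop) and the space around it is clear. I go down onto it.

```bash
python3 -m creep '{"slide":[[0.002,0.01,-0.1],[0.003,0.01,-0.2],[0.003,0.01,-0.3],[0.003,0.01,-0.38],[0.003,0.01,-0.44],[0.003,0.01,-0.49],[0.003,0.01,-0.52],[0.003,0.01,-0.54],[0.003,0.01,-0.54],[0.003,0.01,-0.54]],"twist":[[0,0,0],[0,0,0],[0,0,0],[0,0,0],[0,0,0],[0,0,0],[0,0,0],[0,0,0],[0,0,0],[0,0,0]],"fingers":[1,1,1,1,1,1,1,1,1,1]}'
python3 - <<'E'
from h import *
d=grab('scene','scene2'); im=d['img'][60:220,90:310]; cv2.imwrite('pics/c2.png',cv2.resize(im,None,fx=3.5,fy=3.5))
E
```

```text
clock: 3.15
position: [0.5414, -0.2797, 0.0042]
ee_rot: [0.0, 0.839, 0.544, 0.0]
contact_force: [0.6, 0.1, 0.2]
width: 0.0854
```

View pics/c2.png

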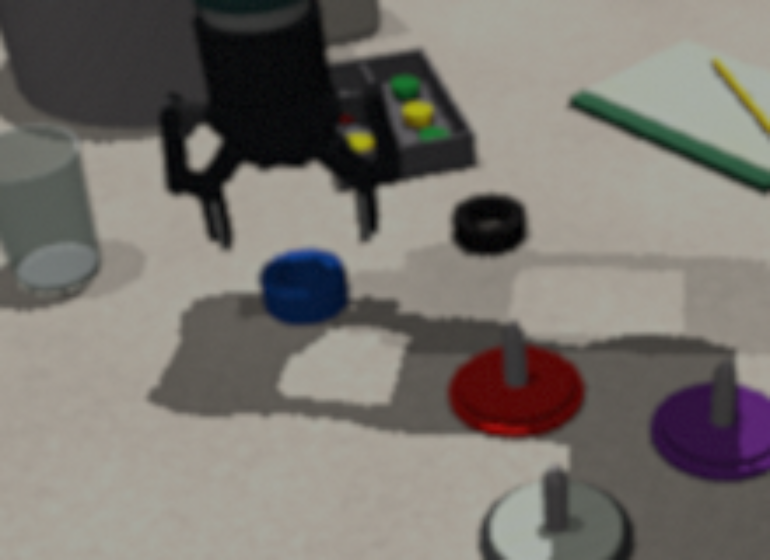

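```bash
python3 - <<'E'
from h import *
def proj(d,p):
    T=d['world_from_camera']; c=np.linalg.inv(T)@np.append(p,1); h=384; f=h/2/np.tan(np.radians(float(d['fovy']))/2)
    return c[0]/c[2]*f+d['cx'],c[1]/c[2]*f+d['cy'],c[2]
d=np.load('pics/scene2.npz')
j=np.array([.912,-.41,0])*.0425
for z in(.0,.013,.03,.05):
  for s in(-1,0,1):
    u,v,w=proj(d,np.array([.5412,-.2800,z])+s*j); print(z,s,(u-90)*3.5,(v-60)*3.5,w)
# depth at fingertips
for (a,b) in [(225,240),(222,225),(366,232),(366,215),(303,290)]:
    print(a,b,world(d,a/3.5+90,b/3.5+60))
s=telemetry.get_state(); print(s['position'],s['clock'])
t=grab('top','top2'); cv2.imwrite('pics/t2.png',cv2.resize(t['img'][100:250,300:460],None,fx=3.75,fy=3.75))
E
```

```text
0.0 -1 368.8862479984798 298.5265540763673 0.9210572423605419
0.0 0 307.5030219235913 302.1375771610525 0.9185480268578203
0.0 1 245.78351371618837 305.7683828902993 0.9160388113550991
0.013 -1 366.74624027805834 283.1549158989291 0.9122782015161872
0.013 0 304.76477926904374 286.75838823856554 0.9097689860134657
0.013 1 242.44047302892722 290.3817928819416 0.9072597705107445
0.03 -1 363.8848298364941 262.6014545421591 0.900797917335108
0.03 0 301.10324223085684 266.1935673073597 0.8982887018323865
0.03 1 237.96993294525365 269.80580418831767 0.8957794863296652
0.05 -1 360.4236663756027 237.73997769509702 0.8872917006514853
0.05 0 296.6739012287781 241.3164177384715 0.8847824851487639
0.05 1 232.56152303562266 244.9132008186582 0.8822732696460427
225 240 [ 0.58600041 -0.28854367  0.06090051]
222 225 [ 0.58606842 -0.28723735  0.07317179]
366 232 [ 0.49900704 -0.25961017  0.05508076]
366 215 [ 0.49990386 -0.2522412   0.07260591]
303 290 [ 0.54915378 -0.25620882  0.02773646]
[ 0.54151071 -0.27973117  0.00433047] 3.2
```

View pics/t2.png

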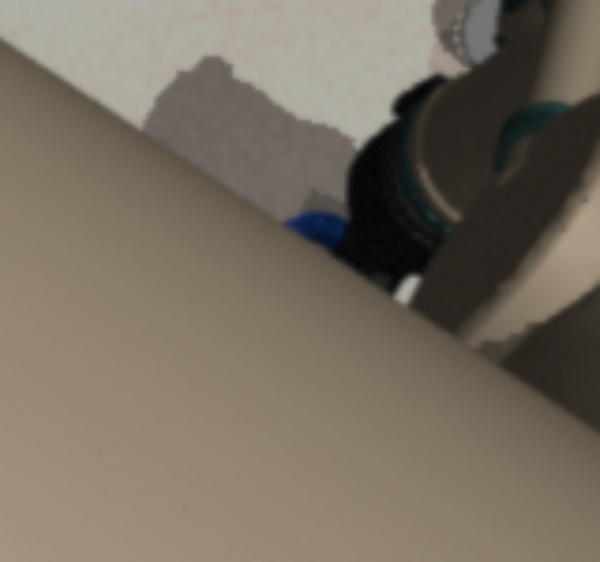

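The picture puts the fingertips near z = 0.05, while the reported TCP z is 0.004. I retake it to rule out lag.

```bash
python3 - <<'E'
from h import *
d=grab('scene','scene3'); im=d['img'][60:220,90:310]; cv2.imwrite('pics/c3.png',cv2.resize(im,None,fx=3.5,fy=3.5))
s=telemetry.get_state(); print(s['position'],s['clock'],s['qpos'],s['contact_force'])
d1=np.load('pics/scene2.npz'); print(np.abs(d['img'].astype(int)-d1['img']).mean())
E
```

```text
[ 0.54146473 -0.27970504  0.00431433] 3.3 [-5.90948111e-01  4.86669796e-01  1.69391223e+00  1.73611625e-05
  9.60105933e-01 -1.69512844e-01] [-0.66618903 -0.35154977  0.04303898]
0.7826724582248263
```

View pics/c3.png

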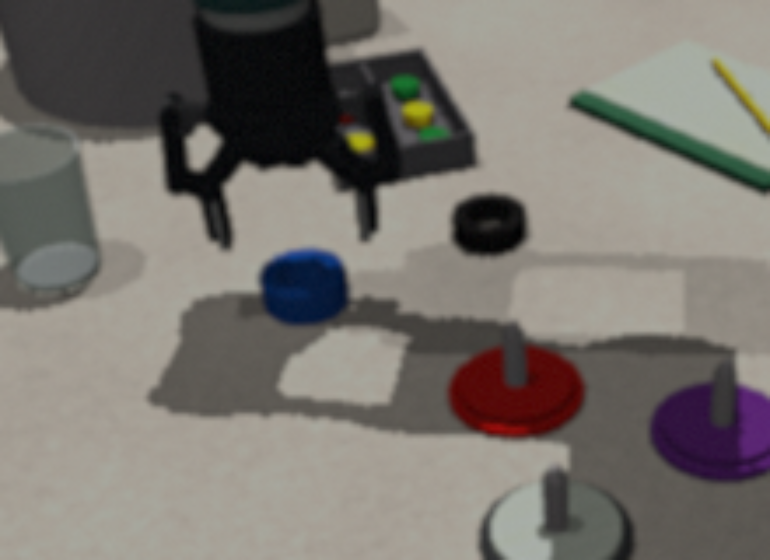

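```bash
python3 - <<'E'
from h import *
for n,zz in(('scene1',.085),('scene3',.0043)):
    d=np.load(f'pics/{n}.npz')
    P=[];UV=[]
    for v in range(60,150):
        for u in range(120,210):
            if d['depth'][v,u]>0:
                P.append(world(d,u,v));UV.append((u,v))
    P=np.array(P);UV=np.array(UV)
    r=np.hypot(P[:,0]-.541,P[:,1]+.28)
    k=(r<.065)&(P[:,2]>.032)
    Q=P[k]
    al=(Q[:,:2]-[.541,-.28])@[.912,-.41]; pe=(Q[:,:2]-[.541,-.28])@[.41,.912]
    for s in(-1,1):
        m=al*s>0.02; 
        o=np.argsort(Q[m,2])[:12]; print(n,zz,s); print(np.c_[Q[m][o],al[m][o],pe[m][o]].round(4))
E
```

```text
scene1 0.085 -1
[[ 0.4965 -0.2625  0.1338 -0.0477 -0.0022]
 [ 0.4985 -0.2575  0.1342 -0.048   0.0031]
 [ 0.5014 -0.2555  0.136  -0.0461  0.0061]
 [ 0.5062 -0.2547  0.1377 -0.0421  0.0088]
 [ 0.5045 -0.253   0.138  -0.0443  0.0097]
 [ 0.4977 -0.2581  0.1386 -0.0485  0.0022]
 [ 0.5035 -0.2553  0.139  -0.0444  0.0071]
 [ 0.5055 -0.256   0.1393 -0.0422  0.0073]
 [ 0.5023 -0.252   0.1403 -0.0468  0.0097]
 [ 0.4937 -0.2556  0.1411 -0.0531  0.0029]
 [ 0.5013 -0.2542  0.1414 -0.0468  0.0072]
 [ 0.5032 -0.2553  0.1414 -0.0446  0.007 ]]
scene1 0.085 1
[[ 0.5881 -0.2963  0.1333  0.0496  0.0045]
 [ 0.58   -0.3003  0.134   0.0438 -0.0025]
 [ 0.5847 -0.2924  0.1342  0.0449  0.0066]
 [ 0.5866 -0.2933  0.1343  0.047   0.0066]
 [ 0.5787 -0.3039  0.1344  0.0442 -0.0063]
 [ 0.578  -0.3051  0.1361  0.0441 -0.0078]
 [ 0.5841 -0.293   0.1362  0.0446  0.0058]
 [ 0.5863 -0.2925  0.137   0.0464  0.0072]
 [ 0.5773 -0.3061  0.1379  0.0438 -0.0089]
 [ 0.5887 -0.291   0.1384  0.048   0.0095]
 [ 0.5896 -0.2945  0.1394  0.0503  0.0067]
 [ 0.584  -0.2912  0.1394  0.0438  0.0074]]
scene3 0.0043 -1
[[ 0.5065 -0.2576 
[... 511 characters left out ...]
3 1
[[ 5.830e-01 -2.961e-01  5.450e-02  4.490e-02  2.600e-03]
 [ 5.847e-01 -2.907e-01  5.530e-02  4.420e-02  8.100e-03]
 [ 5.871e-01 -2.898e-01  5.670e-02  4.610e-02  1.000e-02]
 [ 5.911e-01 -2.921e-01  5.670e-02  5.070e-02  9.600e-03]
 [ 5.827e-01 -2.954e-01  5.750e-02  4.430e-02  3.000e-03]
 [ 5.895e-01 -2.892e-01  5.780e-02  4.800e-02  1.150e-02]
 [ 5.816e-01 -2.980e-01  5.840e-02  4.450e-02  2.000e-04]
 [ 5.904e-01 -2.932e-01  5.850e-02  5.050e-02  8.200e-03]
 [ 5.867e-01 -2.895e-01  5.940e-02  4.550e-02  1.010e-02]
 [ 5.795e-01 -3.036e-01  6.000e-02  4.480e-02 -5.800e-03]
 [ 5.890e-01 -2.891e-01  6.040e-02  4.750e-02  1.130e-02]
 [ 5.937e-01 -2.965e-01  6.050e-02  5.480e-02  6.500e-03]]
```

The mismatch is constant: in both pictures the open tips sit 49 mm above the reported TCP. Opening explains 13 mm of that, so the reported z reads about 36 mm too low. x and y agree. I'll go by the picture and descend another 40 mm, watching the force.

```bash
python3 -m creep '{"slide":[[0,0,-0.04],[0,0,-0.08],[0,0,-0.12],[0,0,-0.16],[0,0,-0.2],[0,0,-0.23],[0,0,-0.26],[0,0,-0.27],[0,0,-0.27]],"twist":[[0,0,0],[0,0,0],[0,0,0],[0,0,0],[0,0,0],[0,0,0],[0,0,0],[0,0,0],[0,0,0]],"fingers":[1,1,1,1,1,1,1,1,1]}'
python3 - <<'E'
from h import *
d=grab('scene','scene4'); im=d['img'][60:220,90:310]; cv2.imwrite('pics/c4.png',cv2.resize(im,None,fx=3.5,fy=3.5))
E
```

```text
clock: 4.2
position: [0.541, -0.2795, -0.0368]
ee_rot: [-0.0, 0.839, 0.544, -0.0]
contact_force: [-0.0, -0.2, 0.1]
width: 0.0855
```

View pics/c4.png

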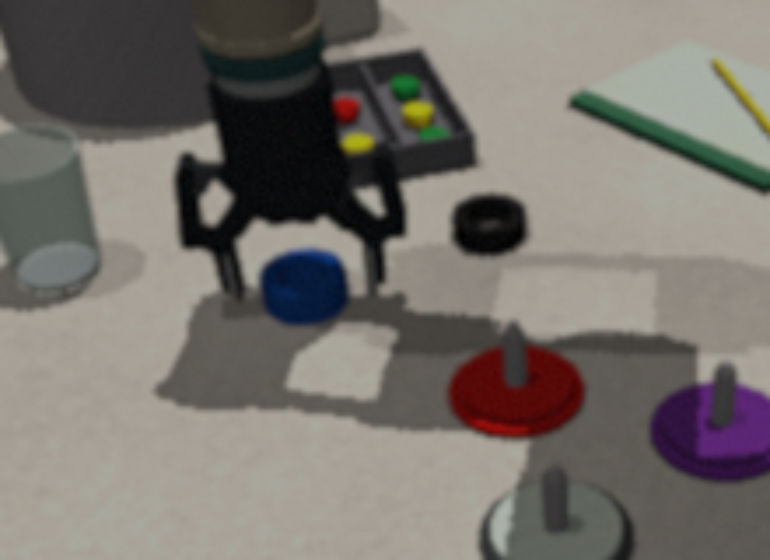

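The tips at crop (237,298) and (373,290) now straddle the ring at (303,285), with no contact force. I close the gripper.

```bash
python3 -m creep '{"slide":[[0,0,0],[0,0,0],[0,0,0],[0,0,0],[0,0,0],[0,0,0],[0,0,0],[0,0,0],[0,0,0],[0,0,0]],"twist":[[0,0,0],[0,0,0],[0,0,0],[0,0,0],[0,0,0],[0,0,0],[0,0,0],[0,0,0],[0,0,0],[0,0,0]],"fingers":[0.8,0.6,0.4,0.2,0,-0.2,-0.4,-0.4,-0.4,-0.4]}' 40
python3 -m creep '{"slide":[[0,0,0.03],[0,0,0.08],[0,0,0.13],[0,0,0.2],[0,0,0.2]],"twist":[[0,0,0],[0,0,0],[0,0,0],[0,0,0],[0,0,0]],"fingers":[-0.4,-0.4,-0.4,-0.4,-0.4]}'
python3 - <<'E'
from h import *
d=grab('scene','scene5'); im=d['img'][60:220,90:310]; cv2.imwrite('pics/c5.png',cv2.resize(im,None,fx=3.5,fy=3.5))
E
```

```text
clock: 5.25
position: [0.5417, -0.2799, -0.0358]
ee_rot: [0.001, 0.839, 0.544, 0.0]
contact_force: [0.2, -0.2, 6.1]
width: 0.0585
clock: 5.75
position: [0.5424, -0.2804, -0.0047]
ee_rot: [0.002, 0.839, 0.543, 0.001]
contact_force: [0.1, 0.1, -1.0]
width: 0.0583
```

View pics/c5.png

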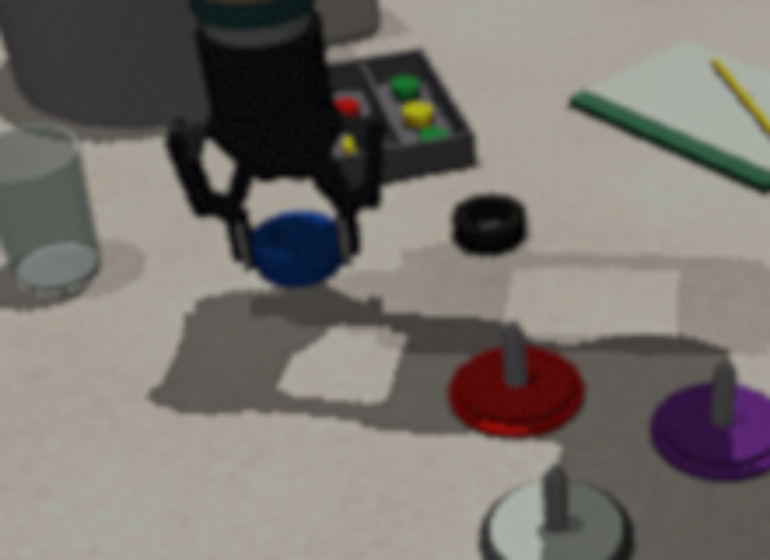

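```bash
cat >> h.py <<'E'
def bluepts(d,box):
    u0,v0,u1,v1=box; im=d['img']; hsv=cv2.cvtColor(im,cv2.COLOR_BGR2HSV); m=cv2.inRange(hsv,(100,110,25),(124,255,255))
    P=[(x,y) for y in range(v0,v1) for x in range(u0,u1) if m[y,x] and d['depth'][y,x]>0]
    return np.array(P),np.array([world(d,x,y) for x,y in P])
E
python3 - <<'E'
from h import *
d=np.load('pics/scene5.npz')
im=d['img'][105:150,145:205]; cv2.imwrite('pics/c5b.png',cv2.resize(cv2.convertScaleAbs(im,alpha=1.8),None,fx=12,fy=12,interpolation=cv2.INTER_CUBIC))
uv,P=bluepts(d,(150,115,200,145))
g=np.full((30,50),'   .')
for (u,v),p in zip(uv,P): g[v-115,u-150]='%4d'%(p[2]*1000)
for r in g[2:28]: print(''.join(r[8:42]))
E
```

```text
.   .   .   .   .   .   .   .   .   .   .   .   .   .   .   .   .   .   .   .   .   .   .   .   .   .   .   .   .   .   .   .   .   .
   .   .   .   .   .   .   .   .   .   .   .   .   .   .   .   .   .   .   .   .   .   .   .   .   .   .   .   .   .   .   .   .   .   .
   .   .   .   .   .   .   .   .   .   .   .   .   .   .   .   .   .   .   .   .   .   .   .   .   .   .   .   .   .   .   .   .   .   .
   .   .   .   .   .   .   .   .   .   .   .   .   .   .   .   .   .   .   .   .   .   .   .   .   .   .   .   .   .   .   .   .   .   .
   .   .   .   .   .   .   .   .   .   .   .   .   .  56  57  58  57  57  56  57  58  57  56  56   .   .   .   .   .   .   .   .   .   .
   .   .   .   .   .   .   .   .   .   .   .  58  57  57  57  57  55  54  56  56  57  59  56  57  57  56   .   .   .   .   .   .   .   .
   .   .   .   .   .   .   .   .   .  56  57  57  57  55  54  54  52  53  54  54  54  55  55  57  56  58  58  70   .   .   .   .   .   .
   .   .   .   .   .   .   .  56  56  56  55  54  53  52  51  51  52  50  52  51  50  55  56  56  55  56  56  56   .   .   .   .   .   .
   .   
[... 1758 characters left out ...]
  .   .   .   .
   .   .   .   .   .   .   .  39  40  41  44  42  42  43  42  44  41  43  43  41  41  41  38  38  36  35   .   .   .   .   .   .   .   .
   .   .   .   .   .   .   .   .   .  38  37  39  39  40  41  41  39  39  38  40  39  37  38  35  35   .   .   .   .   .   .   .   .   .
   .   .   .   .   .   .   .   .   .   .  37  35  37  37  37  37  36  36  36  36  36  36  34   .   .   .   .   .   .   .   .   .   .   .
   .   .   .   .   .   .   .   .   .   .   .   .   .  34  34  35  34  34  34  33  33   .   .   .   .   .   .   .   .   .   .   .   .   .
   .   .   .   .   .   .   .   .   .   .   .   .   .   .   .   .   .   .   .   .   .   .   .   .   .   .   .   .   .   .   .   .   .   .
```

View pics/c5b.png

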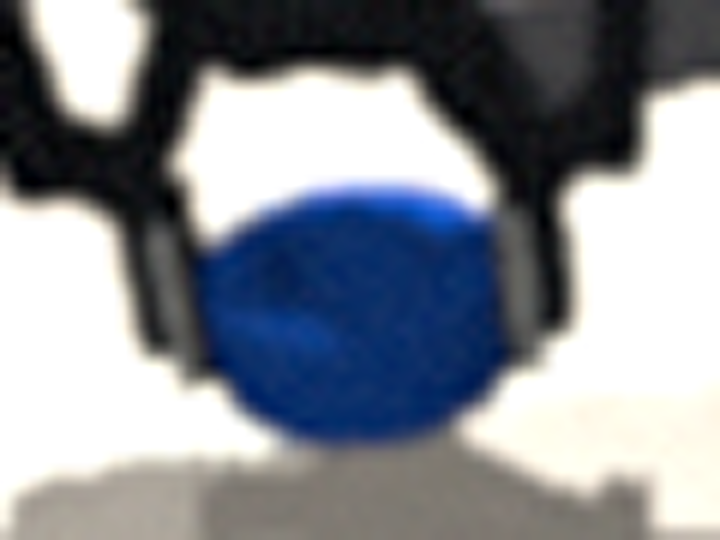

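The ring is held level, its top at 57 mm all round, about 32 mm off the table. I measure its centre in the hand and raise it clear of the pins.

```bash
python3 -m creep '{"slide":[[0,0,0.08],[0,0,0.16],[0,0,0.24],[0,0,0.3],[0,0,0.3],[0,0,0.3]],"twist":[[0,0,0],[0,0,0],[0,0,0],[0,0,0],[0,0,0],[0,0,0]],"fingers":[-0.4,-0.4,-0.4,-0.4,-0.4,-0.4]}'
cat >> h.py <<'E'
from scipy.optimize import least_squares
def ringtop(d,box,ztop,R,r):
    """centre of the flat top annulus"""
    uv,P=bluepts(d,box); P=P[abs(P[:,2]-ztop)<.004]
    c0=np.array(cv2.minEnclosingCircle((P[:,:2]*1000).astype(np.float32))[0])/1000
    def f(c):
        q=np.hypot(*(P[:,:2]-c).T); return np.maximum(q-R,0)+np.maximum(r-q,0)
    s=least_squares(f,c0,loss='soft_l1',f_scale=.001); return s.x,c0,len(P),np.median(P[:,2])
E
python3 - <<'E'
from h import *
d=grab('scene','scene6'); s=telemetry.get_state(); print(s['position'],s['clock'])
print(ringtop(d,(140,80,210,150),s['position'][2]+.0615,.030,.017))
d=np.load('pics/scene5.npz'); print(ringtop(d,(150,110,200,150),.0568,.030,.017))
d=np.load('pics/scene0.npz'); print(ringtop(d,(150,110,200,160),.025,.030,.017))
# post top in scene
pts=np.array([world(d,u,v) for v in range(185,235) for u in range(222,276)])
for lo,hi in [(.0095,.0145),(.02,.045),(.045,.07)]:
    k=(pts[:,2]>lo)&(pts[:,2]<hi); P=pts[k]
    print(lo,hi,len(P),P.mean(0),np.array(cv2.minEnclosingCircle((P[:,:2]*1000).astype(np.float32))[0]))
E
```

```text
clock: 6.4
position: [0.5412, -0.2796, 0.0388]
ee_rot: [0.0, 0.839, 0.544, 0.0]
contact_force: [-0.8, -0.1, -1.7]
width: 0.0584
[ 0.54082195 -0.27939804  0.03826585] 6.45
(array([ 0.54139392, -0.28056561]), array([ 0.54284491, -0.27760352]), 225, np.float64(0.10009405227748869))
(array([ 0.54238338, -0.28043331]), array([ 0.54410187, -0.2780101 ]), 203, np.float64(0.05678897983691683))
(array([ 0.54243062, -0.2818143 ]), array([ 0.54318872, -0.2789187 ]), 207, np.float64(0.025568122311436903))
0.0095 0.0145 702 [0.50386021 0.00955089 0.01271248] [501.93112183   5.46281099]
0.02 0.045 63 [0.50388134 0.01019963 0.03225505] [503.04342651   8.3089304 ]
0.045 0.07 50 [0.50319337 0.00823453 0.05147854] [501.55609131   6.11452389]
```

Ring centre in the hand is within about 1 mm of the TCP, and the ring bottom is at 75 mm against 57 mm for the pin tips. Scene and top views agree to about 2 mm. From here to the post is -40 mm in x and +286 mm in y.

```bash
python3 -m creep '{"slide":[[-0.01,0.06,0],[-0.03,0.18,0],[-0.045,0.32,0],[-0.06,0.46,0],[-0.08,0.6,0],[-0.1,0.74,0],[-0.12,0.86,0],[-0.133,0.953,0],[-0.133,0.953,0]],"twist":[[0,0,0],[0,0,0],[0,0,0],[0,0,0],[0,0,0],[0,0,0],[0,0,0],[0,0,0],[0,0,0]],"fingers":[-0.4,-0.4,-0.4,-0.4,-0.4,-0.4,-0.4,-0.4,-0.4]}'
python3 -m creep '{"slide":[[-0.01,0.1,0],[-0.03,0.22,0],[-0.045,0.34,0],[-0.06,0.46,0],[-0.08,0.6,0],[-0.1,0.74,0],[-0.12,0.86,0],[-0.133,0.953,0],[-0.133,0.953,0],[-0.133,0.953,0]],"twist":[[0,0,0],[0,0,0],[0,0,0],[0,0,0],[0,0,0],[0,0,0],[0,0,0],[0,0,0],[0,0,0],[0,0,0]],"fingers":[-0.4,-0.4,-0.4,-0.4,-0.4,-0.4,-0.4,-0.4,-0.4,-0.4]}'
python3 - <<'E'
from h import *
d=grab('scene','scene7'); s=telemetry.get_state(); print(s['position'],s['clock'])
print(ringtop(d,(200,120,300,230),s['position'][2]+.0615,.030,.017))
cv2.imwrite('pics/c7.png',cv2.resize(d['img'][110:250,170:340],None,fx=4,fy=4,interpolation=cv2.INTER_CUBIC))
E
```

```text
clock: 7.35
position: [0.5203, -0.1342, 0.0385]
ee_rot: [-0.001, 0.839, 0.545, -0.0]
contact_force: [1.1, 0.2, -1.1]
width: 0.0579
clock: 8.35
position: [0.5016, 0.0061, 0.0385]
ee_rot: [0.0, 0.839, 0.544, 0.0]
contact_force: [-0.0, -0.4, 0.0]
width: 0.0584
[0.50174061 0.00573564 0.03849321] 8.4
(array([0.50210107, 0.00445842]), array([0.50285052, 0.00514134]), 373, np.float64(0.09975702601244446))
```

View pics/c7.png

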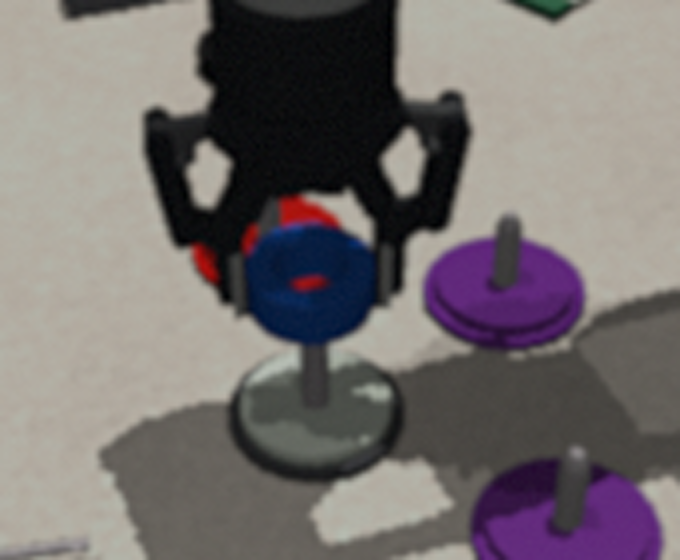

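The ring is over the pin (crop (312,285), pin below at (315,375)), within about 1 mm. I lower it.

```bash
python3 -m creep '{"slide":[[0,0,-0.04],[0,0,-0.08],[0,0,-0.12],[0,0,-0.16],[0,0,-0.2],[0,0,-0.24],[0,0,-0.28],[0,0,-0.32],[0,0,-0.36],[0,0,-0.39],[0,0,-0.405],[0,0,-0.405],[0,0,-0.405]],"twist":[[0,0,0],[0,0,0],[0,0,0],[0,0,0],[0,0,0],[0,0,0],[0,0,0],[0,0,0],[0,0,0],[0,0,0],[0,0,0],[0,0,0],[0,0,0]],"fingers":[-0.4,-0.4,-0.4,-0.4,-0.4,-0.4,-0.4,-0.4,-0.4,-0.4,-0.4,-0.4,-0.4]}'
python3 - <<'E'
from h import *
d=grab('scene','scene8'); s=telemetry.get_state(); print(s['position'],s['clock'],s['contact_force'])
print(ringtop(d,(200,120,300,240),s['position'][2]+.0615,.030,.017))
cv2.imwrite('pics/c8.png',cv2.resize(d['img'][110:250,170:340],None,fx=4,fy=4,interpolation=cv2.INTER_CUBIC))
E
```

```text
clock: 9.7
position: [0.5014, 0.0063, -0.0222]
ee_rot: [0.0, 0.839, 0.544, 0.0]
contact_force: [0.7, -0.2, -0.5]
width: 0.0584
[ 0.50148874  0.00630182 -0.02212255] 9.75 [ 0.59709648 -0.27687482 -1.70565731]
(array([0.50193953, 0.00446091]), array([0.50206445, 0.00596447]), 338, np.float64(0.03911530685890424))
```

View pics/c8.png

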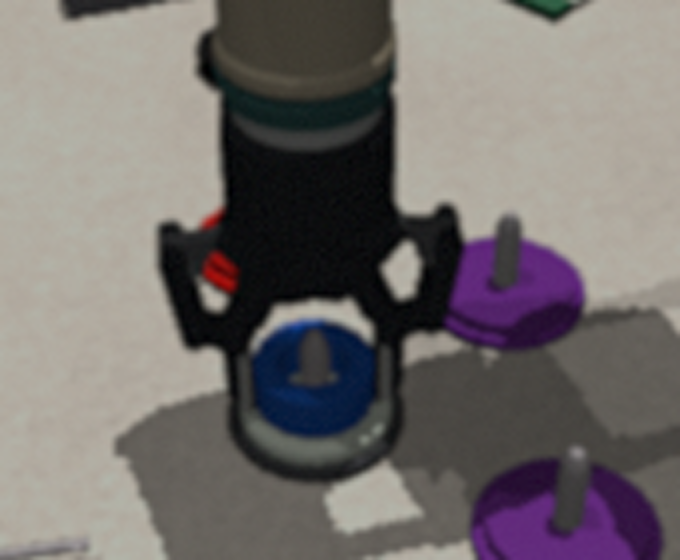

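The pin is through the ring, whose top is at 39 mm (about 2 mm above the foot). I lower it the last bit, release and lift straight up.

```bash
python3 -m creep '{"slide":[[0,0,-0.012],[0,0,-0.012],[0,0,-0.012],[0,0,-0.012],[0,0,-0.012],[0,0,-0.012],[0,0,-0.012],[0,0,-0.012]],"twist":[[0,0,0],[0,0,0],[0,0,0],[0,0,0],[0,0,0],[0,0,0],[0,0,0],[0,0,0]],"fingers":[-0.4,-0.2,0.4,0.7,1,1,1,1]}'
python3 -m creep '{"slide":[[0,0,0.05],[0,0,0.15],[0,0,0.3],[0,0,0.45],[0,0,0.6],[0,0,0.7],[0,0,0.7]],"twist":[[0,0,0],[0,0,0],[0,0,0],[0,0,0],[0,0,0],[0,0,0],[0,0,0]],"fingers":[1,1,1,1,1,1,1]}'
python3 - <<'E'
from h import *
d=grab('scene','scene9'); s=telemetry.get_state(); print(s['position'],s['clock'],s['contact_force'])
print(ringtop(d,(200,170,300,240),.037,.030,.017))
cv2.imwrite('pics/c9.png',cv2.resize(d['img'][110:250,170:340],None,fx=4,fy=4,interpolation=cv2.INTER_CUBIC))
E
```

```text
clock: 10.55
position: [0.5012, 0.0063, -0.0241]
ee_rot: [0.0, 0.839, 0.543, 0.0]
contact_force: [0.1, -0.1, 0.1]
width: 0.0854
clock: 11.25
position: [0.5032, 0.0061, 0.0835]
ee_rot: [0.002, 0.839, 0.544, 0.002]
contact_force: [0.6, 0.9, 0.1]
width: 0.0854
[0.50207239 0.00621723 0.08206509] 11.3 [-0.26277687 -0.07552884  0.37213721]
(array([0.50172017, 0.00414001]), array([0.50213129, 0.00518395]), 342, np.float64(0.0375818822789552))
```

View pics/c9.png

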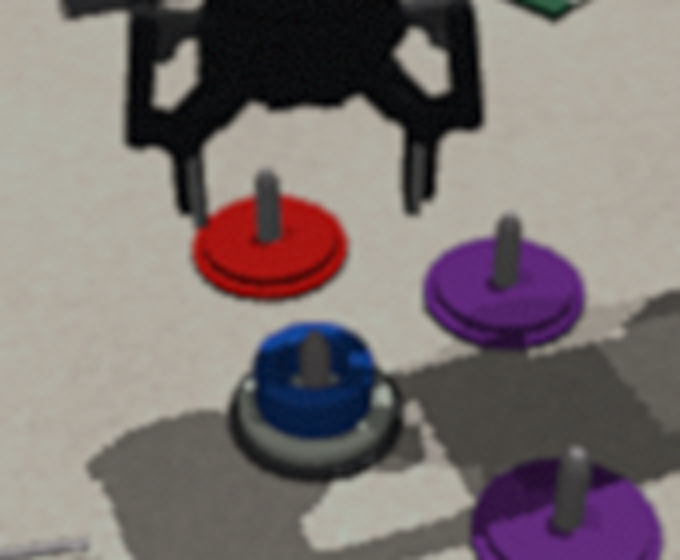

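The big ring lies flat on the foot (top at 37.6 mm, centred within about 2 mm). Now to the small ring.

```bash
python3 -m creep '{"slide":[[-0.02,0.06,0],[-0.06,0.18,0],[-0.1,0.32,0],[-0.14,0.45,0],[-0.18,0.57,0],[-0.22,0.68,0],[-0.257,0.783,0],[-0.257,0.783,0]],"twist":[[0,0,0],[0,0,0],[0,0,0],[0,0,0],[0,0,0],[0,0,0],[0,0,0],[0,0,0]],"fingers":[1,1,1,1,1,1,1,1]}'
python3 -m creep '{"slide":[[-0.02,0.08,0],[-0.06,0.2,0],[-0.1,0.32,-0.05],[-0.14,0.45,-0.12],[-0.18,0.57,-0.2],[-0.22,0.68,-0.25],[-0.257,0.783,-0.3],[-0.257,0.783,-0.3],[-0.257,0.783,-0.3],[-0.257,0.783,-0.3]],"twist":[[0,0,0],[0,0,0],[0,0,0],[0,0,0],[0,0,0],[0,0,0],[0,0,0],[0,0,0],[0,0,0],[0,0,0]],"fingers":[1,1,1,1,1,1,1,1,1,1]}'
python3 - <<'E'
from h import *
d=grab('scene','scene10'); s=telemetry.get_state(); print(s['position'],s['clock'],s['qpos'])
print(ringtop(d,(330,260,390,310),.016,.024,.017))
d0=np.load('pics/scene0.npz');print(ringtop(d0,(330,260,390,310),.016,.024,.017))
d0=np.load('pics/top0.npz');print(ringtop(d0,(110,205,150,245),.016,.024,.017))
cv2.imwrite('pics/c10.png',cv2.resize(d['img'][190:360,270:450],None,fx=3.5,fy=3.5,interpolation=cv2.INTER_CUBIC))
E
```

```text
clock: 12.1
position: [0.4604, 0.1255, 0.0796]
ee_rot: [-0.001, 0.839, 0.544, -0.001]
contact_force: [0.6, -0.4, 1.0]
width: 0.0851
clock: 13.1
position: [0.4246, 0.2408, 0.0361]
ee_rot: [0.0, 0.84, 0.543, 0.0]
contact_force: [-0.4, -0.1, 0.4]
width: 0.0851
[0.42472347 0.24067255 0.03616206] 13.15 [ 3.73223253e-01  2.98869120e-01  1.92560376e+00 -5.00465752e-04
  9.16448703e-01  7.95909785e-01]
(array([0.42490031, 0.24177693]), array([0.42459302, 0.24138052]), 296, np.float64(0.016163691842939143))
(array([0.4250092, 0.2416569]), array([0.42531195, 0.24240199]), 294, np.float64(0.016164565757756155))
(array([0.42308012, 0.24108952]), array([0.42313458, 0.24150798]), 196, np.float64(0.0158697239898844))
```

View pics/c10.png

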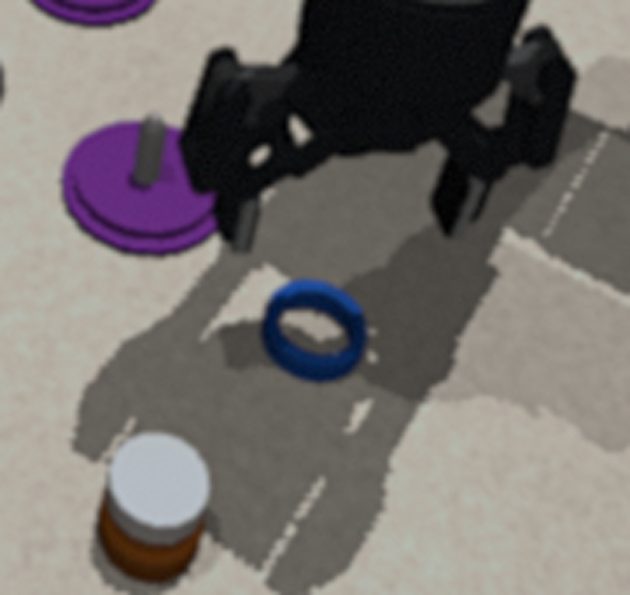

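The ring (crop (315,330)) is centred under the jaws to about 1 mm, and it hasn't moved. The big ring's tips just touched the table when closing at -0.037, and here they swing farther forward. I stop at -0.032.

```bash
python3 -m creep '{"slide":[[0,0.003,-0.06],[0,0.003,-0.12],[0,0.003,-0.18],[0,0.003,-0.24],[0,0.003,-0.3],[0,0.003,-0.36],[0,0.003,-0.4],[0,0.003,-0.43],[0,0.003,-0.453],[0,0.003,-0.453],[0,0.003,-0.453]],"twist":[[0,0,0],[0,0,0],[0,0,0],[0,0,0],[0,0,0],[0,0,0],[0,0,0],[0,0,0],[0,0,0],[0,0,0],[0,0,0]],"fingers":[1,1,1,1,1,1,1,1,1,1,1]}'
python3 -m creep '{"slide":[[0,0,0],[0,0,0],[0,0,0],[0,0,0],[0,0,0],[0,0,0],[0,0,0],[0,0,0],[0,0,0],[0,0,0],[0,0,0],[0,0,0]],"twist":[[0,0,0],[0,0,0],[0,0,0],[0,0,0],[0,0,0],[0,0,0],[0,0,0],[0,0,0],[0,0,0],[0,0,0],[0,0,0],[0,0,0]],"fingers":[0.8,0.6,0.4,0.2,0,-0.2,-0.4,-0.5,-0.6,-0.6,-0.6,-0.6]}' 30
python3 -m creep '{"slide":[[0,0,0.03],[0,0,0.08],[0,0,0.14],[0,0,0.2],[0,0,0.2],[0,0,0.2]],"twist":[[0,0,0],[0,0,0],[0,0,0],[0,0,0],[0,0,0],[0,0,0]],"fingers":[-0.6,-0.6,-0.6,-0.6,-0.6,-0.6]}'
python3 - <<'E'
from h import *
d=grab('scene','scene11'); s=telemetry.get_state(); print(s['position'],s['clock'])
uv,P=bluepts(d,(320,230,400,310)); print(np.percentile(P[:,2],[5,50,75,90,97]))
zt=np.percentile(P[:,2],85); print(ringtop(d,(320,230,400,310),zt,.024,.017))
Q=P[abs(P[:,2]-zt)<.005]; A=np.c_[Q[:,:2]-Q[:,:2].mean(0),np.ones(len(Q))]; print('slope',np.linalg.lstsq(A,Q[:,2],rcond=None)[0])
cv2.imwrite('pics/c11.png',cv2.resize(d['img'][190:330,290:430],None,fx=4.2,fy=4.2,interpolation=cv2.INTER_CUBIC))
E
```

```text
clock: 14.25
position: [0.4243, 0.2418, -0.0319]
ee_rot: [0.0, 0.839, 0.544, 0.0]
contact_force: [0.4, -0.3, 0.6]
width: 0.0857
clock: 15.45
position: [0.4242, 0.2417, -0.0316]
ee_rot: [0.0, 0.839, 0.544, 0.0]
contact_force: [-1.0, 0.1, 5.4]
width: 0.0462
clock: 16.05
position: [0.4244, 0.2418, -0.0016]
ee_rot: [0.0, 0.839, 0.544, 0.001]
contact_force: [0.3, 0.4, -1.0]
width: 0.0465
[ 0.42407132  0.24163557 -0.00195731] 16.1
[0.03406613 0.04437188 0.04641986 0.04725365 0.04805962]
(array([0.42590305, 0.24179897]), array([0.4253797 , 0.24266925]), 245, np.float64(0.046114738799799215))
slope [-0.00829279  0.00902914  0.04567258]
```

View pics/c11.png

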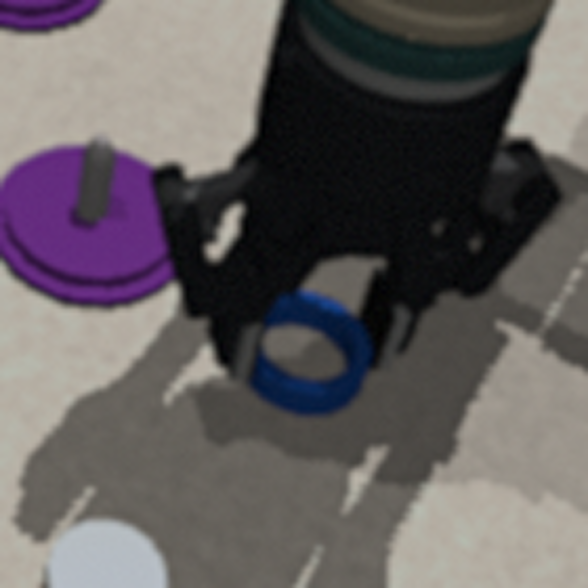

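The small ring is held level (slope under 1°), its top at 46 mm. I raise it to a 75 mm underside and carry it +76 mm in x and -236 mm in y to the post.

```bash
python3 -m creep '{"slide":[[0,0,0.08],[0,0,0.16],[0,0,0.24],[0,0,0.3],[0,0,0.3],[0.02,-0.06,0.3],[0.06,-0.18,0.3],[0.1,-0.32,0.3],[0.14,-0.45,0.3],[0.18,-0.57,0.3],[0.22,-0.68,0.3],[0.253,-0.787,0.3],[0.253,-0.787,0.3]],"twist":[[0,0,0],[0,0,0],[0,0,0],[0,0,0],[0,0,0],[0,0,0],[0,0,0],[0,0,0],[0,0,0],[0,0,0],[0,0,0],[0,0,0],[0,0,0]],"fingers":[-0.6,-0.6,-0.6,-0.6,-0.6,-0.6,-0.6,-0.6,-0.6,-0.6,-0.6,-0.6,-0.6]}'
python3 -m creep '{"slide":[[0.02,-0.08,0],[0.06,-0.2,0],[0.1,-0.32,0],[0.14,-0.45,0],[0.18,-0.57,0],[0.22,-0.68,0],[0.253,-0.787,0],[0.253,-0.787,0],[0.253,-0.787,0],[0.253,-0.787,0]],"twist":[[0,0,0],[0,0,0],[0,0,0],[0,0,0],[0,0,0],[0,0,0],[0,0,0],[0,0,0],[0,0,0],[0,0,0]],"fingers":[-0.6,-0.6,-0.6,-0.6,-0.6,-0.6,-0.6,-0.6,-0.6,-0.6]}'
python3 - <<'E'
from h import *
d=grab('scene','scene12'); s=telemetry.get_state(); print(s['position'],s['clock'])
print(ringtop(d,(200,120,300,240),s['position'][2]+.048,.024,.017))
cv2.imwrite('pics/c12.png',cv2.resize(d['img'][110:250,170:340],None,fx=4,fy=4,interpolation=cv2.INTER_CUBIC))
E
```

```text
clock: 17.4
position: [0.4623, 0.1215, 0.0422]
ee_rot: [0.0, 0.84, 0.543, -0.001]
contact_force: [0.2, 1.0, -0.9]
width: 0.0466
clock: 18.4
position: [0.4993, 0.0062, 0.0427]
ee_rot: [-0.0, 0.839, 0.544, -0.0]
contact_force: [1.4, 0.5, 0.4]
width: 0.0462
[0.49940293 0.00630938 0.04278288] 18.45
(array([0.50139072, 0.00738291]), array([0.50153387, 0.00926394]), 161, np.float64(0.09026034871529404))
```

View pics/c12.png

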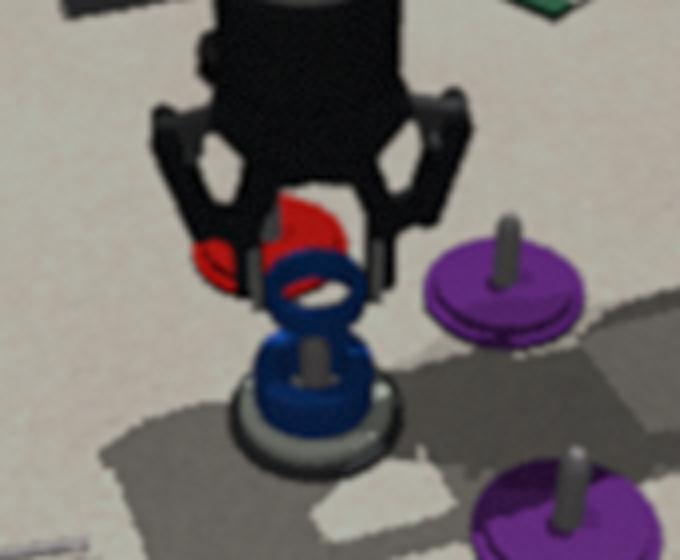

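The small ring (crop (317,290)) is above the pin tip at (315,345), within 2 mm of the axis. I lower it to just above the big ring.

```bash
python3 -m creep '{"slide":[[0,-0.005,-0.03],[0,-0.008,-0.06],[0,-0.008,-0.09],[0,-0.008,-0.12],[0,-0.008,-0.15],[0,-0.008,-0.18],[0,-0.008,-0.21],[0,-0.008,-0.23],[0,-0.008,-0.237],[0,-0.008,-0.237],[0,-0.008,-0.237]],"twist":[[0,0,0],[0,0,0],[0,0,0],[0,0,0],[0,0,0],[0,0,0],[0,0,0],[0,0,0],[0,0,0],[0,0,0],[0,0,0]],"fingers":[-0.6,-0.6,-0.6,-0.6,-0.6,-0.6,-0.6,-0.6,-0.6,-0.6,-0.6]}'
python3 - <<'E'
from h import *
d=grab('scene','scene13'); s=telemetry.get_state(); print(s['position'],s['clock'],s['contact_force'])
print(ringtop(d,(200,120,300,240),s['position'][2]+.048,.024,.017))
cv2.imwrite('pics/c13.png',cv2.resize(d['img'][110:250,170:340],None,fx=4,fy=4,interpolation=cv2.INTER_CUBIC))
E
```

```text
clock: 19.55
position: [0.5002, 0.0043, 0.0075]
ee_rot: [0.0, 0.839, 0.543, 0.0]
contact_force: [-0.0, -0.3, -0.1]
width: 0.0464
[0.50022904 0.00432149 0.00755124] 19.6 [ 0.77739222 -0.02549556 -0.45241011]
(array([0.50114457, 0.00423962]), array([0.50245731, 0.00733474]), 176, np.float64(0.05513570351443145))
```

View pics/c13.png

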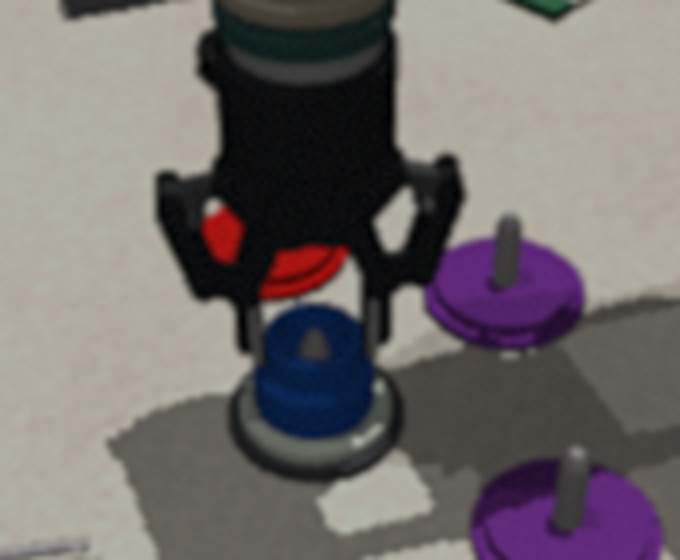

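The pin shows through the small ring, whose underside is about 2 mm above the big one. I lower it 1.5 mm, release and retreat upward.

```bash
python3 -m creep '{"slide":[[0,0,-0.01],[0,0,-0.01],[0,0,-0.01],[0,0,-0.01],[0,0,-0.01],[0,0,-0.01],[0,0,-0.01],[0,0,-0.01],[0,0,-0.01]],"twist":[[0,0,0],[0,0,0],[0,0,0],[0,0,0],[0,0,0],[0,0,0],[0,0,0],[0,0,0],[0,0,0]],"fingers":[-0.6,-0.4,0,0.4,0.7,1,1,1,1]}'
python3 -m creep '{"slide":[[0,0,0.05],[0,0,0.15],[0,0,0.3],[0,0,0.45],[0,0,0.6],[0,0,0.7],[0,0,0.7],[0,0,0.7]],"twist":[[0,0,0],[0,0,0],[0,0,0],[0,0,0],[0,0,0],[0,0,0],[0,0,0],[0,0,0]],"fingers":[1,1,1,1,1,1,1,1]}'
python3 - <<'E'
from h import *
d=grab('scene','scene14'); s=telemetry.get_state(); print(s['position'],s['clock'],s['contact_force'])
uv,P=bluepts(d,(200,160,300,240)); print(np.percentile(P[:,2],[5,50,75,90,97]))
print(ringtop(d,(200,160,300,240),.053,.024,.017))
P=P[abs(P[:,2]-.053)<.004]; A=np.c_[P[:,:2]-P[:,:2].mean(0),np.ones(len(P))]; print('slope',np.linalg.lstsq(A,P[:,2],rcond=None)[0])
cv2.imwrite('pics/c14.png',cv2.resize(d['img'][110:250,170:340],None,fx=4,fy=4,interpolation=cv2.INTER_CUBIC))
E
```

```text
clock: 20.5
position: [0.5, 0.0044, 0.0059]
ee_rot: [0.0, 0.839, 0.543, 0.0]
contact_force: [-0.8, 0.3, 0.3]
width: 0.0856
clock: 21.3
position: [0.4999, 0.0044, 0.111]
ee_rot: [0.0, 0.839, 0.544, 0.0]
contact_force: [-0.1, -0.0, 0.3]
width: 0.0853
[0.49937588 0.00443742 0.11036879] 21.35 [-0.17320302  0.26708314 -0.26553517]
[0.01894657 0.03848082 0.0494164  0.05342083 0.05442884]
(array([0.50128657, 0.00445176]), array([0.50213437, 0.00578724]), 186, np.float64(0.05306811051901958))
slope [0.00399592 0.00439264 0.05268898]
```

View pics/c14.png

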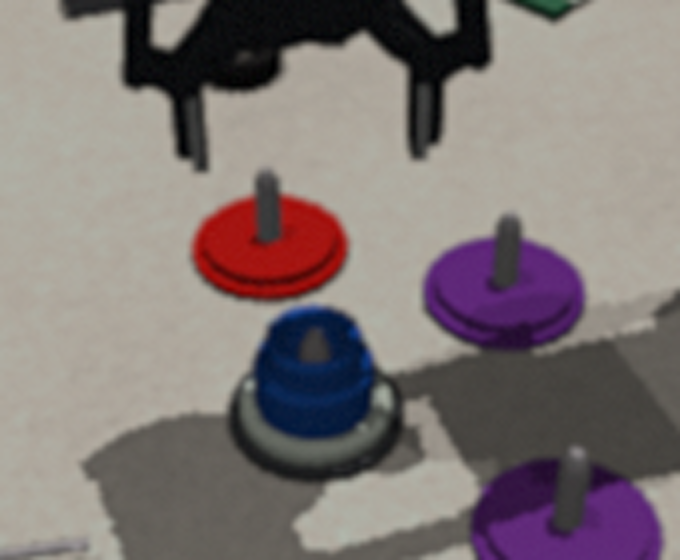

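The stack stands on the post (crop (315,370)), with the small ring's top at 53.1 mm (expected 53), level, and the gripper well clear. I hand it in.

```bash
python3 -c "
from rig import order
print(order.sign_off())"
```

```text
the job is handed in; nothing more can be done
None
```

Both blue rings are on the aluminium post and the job is handed in at about 21 s of the 54 s allowed; sign-off reports no verdict. I lowered the big ring onto the foot first, then the small one onto it. Each was let go about a millimetre or less above its seat, with the pin through it. I did not go near the black ring.

**Last checks (scene camera):**
- **Big ring:** its top was at 37.6 mm (37 mm expected). I measured this before adding the small ring and did not remeasure afterwards, but the last picture shows it still seated.
- **Small ring:** its top is at 53.1 mm (53 mm expected), with a tilt under 0.5°.
- **Centring:** both rings are within about 2 mm of the pin's axis. The gripper is open, about 100 mm above the release height.

**What disagreed:**
- **Reported TCP height:** it read about 36 mm lower than the fingertips in the pictures. I went by the camera and confirmed it by the contact force when gripping (about 6 N for the big ring, 5 N for the small).
- **Camera views:** the top and scene cameras differ by about 2 mm, which is within their calibration.

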